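Turn the sample wheel to the camera and set the light pointer

TASK

With a fingertip, push on the upturned spoke ends to turn the sample wheel until the jar with the red cap stands squarely in front of the camera lens; then push the pointer on the lamp drum until it points at the green mark. Every jar must stay upright in its socket, so do not pick any of them up, and leave the other things on the bench where they are.

Things in the scene. Friction and masses are not known exactly. Their poses are not given: they have to be found in the camera images.
- carousel: sample wheel on a fixed foot, turning freely either way about its vertical axis, no stops, with light friction (1 to 1.5 N at a spoke end) so that it stays where it is left. Origin: on the axis, 12 mm above the table; z up. Aluminium disc 180 mm across, its top 26 mm above the table. Four jar sockets (black cups, 41 mm outside, 14 mm tall) on a 62 mm radius at the wheel's +x, +y, -x, -y; four steel spokes between them, at 45 degrees to x and y
- stage: fixed white foot plate and camera. Origin: on the wheel's axis at table height, z up, +y points from the axis towards the camera. Round foot 164 mm across and 12 mm high under the wheel; camera body 75 mm wide, 83 mm high, from 200 to 310 mm along +y, its black lens tube (42 mm across) from 155 mm
- view (a point): the viewing place: the point on the wheel's jar circle (62 mm from the axis) squarely in front of the lens, 30 mm above the table, 92 mm from the lens face
- lens (a point): centre of the camera lens's front face, 52 mm above the table, looking at the wheel's axis
- pointer (a joint): angle of the lamp's pointer, rad: 0 points at the green mark, +0.8 at the blue mark, -0.8 at the black mark, positive anticlockwise seen from above; stops at -1.2 and 1.2; stays where it is left (light friction, under 1 N at its end)
- pointer_end (a point): on the upturned end of the pointer: a vertical steel pin 12 mm thick, 66 mm from the pivot, from 50 to 96 mm above the table; this point lies on the pin's axis at its top, 96 mm up. The pointer is a round bar 12 mm thick, its axis 50 mm above the table
- lamp: fixed white lamp drum, 184 mm across, flat top 40 mm above the table, coloured dots 18 mm across on its top at 80 mm radius (green at +x, blue to the left of it, black to the right, 46 degrees apart). Origin: under the pointer's pivot at table height, z up; +x points from the pivot to the green mark
- green_mark (a point): centre of the green dot on the drum's top, 80 mm from the pivot
- spoke0 (a point): upturned end of a spoke: a vertical steel pin 12 mm thick with a round top, 118 mm from the wheel's axis, from 34 to 78 mm above the table (the spoke itself is a 12 mm round bar with its axis 34 mm above the table); this point lies on the pin's axis, at its top, 78 mm above the table
- spoke1 (a point): upturned end of a spoke: a vertical steel pin 12 mm thick with a round top, 118 mm from the wheel's axis, from 34 to 78 mm above the table (the spoke itself is a 12 mm round bar with its axis 34 mm above the table); this point lies on the pin's axis, at its top, 78 mm above the table
- spoke2 (a point): upturned end of a spoke: a vertical steel pin 12 mm thick with a round top, 118 mm from the wheel's axis, from 34 to 78 mm above the table (the spoke itself is a 12 mm round bar with its axis 34 mm above the table); this point lies on the pin's axis, at its top, 78 mm above the table
- spoke3 (a point): upturned end of a spoke: a vertical steel pin 12 mm thick with a round top, 118 mm from the wheel's axis, from 34 to 78 mm above the table (the spoke itself is a 12 mm round bar with its axis 34 mm above the table); this point lies on the pin's axis, at its top, 78 mm above the table
- jar_red: loose clear sample jar with red contents and a red screw cap, 32 mm across, 46 mm tall, about 40 g, standing in a socket of the wheel (about 2 mm play); its top is 74 mm above the table. Origin: centre of its underside, z up
- jar_blue: loose clear sample jar with blue contents and a blue screw cap, 32 mm across, 46 mm tall, about 40 g, standing in a socket of the wheel (about 2 mm play); its top is 74 mm above the table. Origin: centre of its underside, z up
- jar_white: loose clear sample jar with white contents and a white screw cap, 32 mm across, 46 mm tall, about 40 g, standing in a socket of the wheel (about 2 mm play); its top is 74 mm above the table. Origin: centre of its underside, z up
- jar_yellow: loose clear sample jar with yellow contents and a yellow screw cap, 32 mm across, 46 mm tall, about 40 g, standing in a socket of the wheel (about 2 mm play); its top is 74 mm above the table. Origin: centre of its underside, z up
- reagent: loose reagent bottle with a blue cap, 60 mm across, 150 mm tall; bystander. Origin: centre of its underside
- dish: loose flat round culture dish, 86 mm across, 14 mm high; bystander. Origin: centre of its underside
- tube_rack: loose open blue tray, 70 x 160 mm, 50 mm high; bystander. Origin: centre of its underside
- dropper: loose amber dropper bottle, 28 mm across, 80 mm tall; bystander. Origin: centre of its underside
- tip_box: loose clear box with an orange lid, 87 x 122 mm, 66 mm high; bystander. Origin: centre of its underside
Things that resemble listed ones, but are neither listed nor needed, are in the scene too. Of the things that look like the jar_blue, the smallest one is meant. Leave any brown look-alike of the lamp alone.

How it is judged (in metres and radians):
On the way, in this order (a step that is already met when the one before it is completed fails the run):
1. the red-capped jar stands still in front of the lens while the pointer is still off the green mark (horizontal distance between jar_red and view below 0.009 m and angular speed of carousel below 0.1 rad/s and value of joint pointer below -0.2 rad), for 0.2 s.
2. the pointer points at the green mark (value of joint pointer between -0.13 and 0.13 rad), for 0.2 s.
At the end, for the whole second after the job is handed in: The red-capped jar is within 9 mm (horizontally) of the viewing place, the wheel is at rest, the pointer is at rest within 0.13 rad (7 degrees) of the green mark, and all four jars stand upright (within 0.15 rad) down in their sockets (all of step 2 and horizontal distance between jar_red and view below 0.009 m and angular speed of carousel below 0.1 rad/s and z of each of jar_red, jar_blue, jar_white, jar_yellow in the frame of carousel below 0.022 m and angle between each of jar_red, jar_blue, jar_white, jar_yellow's own z axis and vertical below 0.15 rad and velocity of joint pointer between -0.1 and 0.1 rad/s); the robot touches nothing.
It fails at once if a jar is lifted 10 mm out of its socket or tipped more than 0.4 rad ((z of jar_red in the frame of carousel above 0.026 m or angle between jar_red's own z axis and vertical above 0.4 rad) or (z of jar_blue in the frame of carousel above 0.026 m or angle between jar_blue's own z axis and vertical above 0.4 rad) or (z of jar_white in the frame of carousel above 0.026 m or angle between jar_white's own z axis and vertical above 0.4 rad) or (z of jar_yellow in the frame of carousel above 0.026 m or angle between jar_yellow's own z axis and vertical above 0.4 rad)).
It fails at once if a bystander on the bench is moved more than 25 mm (distance of any of reagent, dish, tube_rack, dropper, tip_box from where it was at the start of the episode above 0.025 m).
It also fails if it takes over 67 s, if anything falls off the work surface, if the arm or the gripper's body presses on something with over 40 N, if the wrist force passes 120 N, or if a joint passes its speed limit or range.

ROBOT

A 7-joint arm with a two-finger parallel gripper is mounted at the origin on the work surface. World frame = base frame: x ahead of the robot, y to its left, z up, the work surface at z = 0. Lengths are in mm, angles in rad, forces in N, time in s.
With the tool pointing down it reaches from about 425 to 825 mm from the base axis. Payload 3.6 kg.
Tool frame: the origin (TCP) lies midway between the tips of the shut fingers; the grasp point (between the pads) lies 19 mm behind it (grip_point_offset is the distance from the TCP to the grasp point, in mm); z points along the fingers, y is the line along which they close (so a half turn about z gives the same grasp; the last joint's range is limited). The gripper opens to 93 mm and grips with 3 to 60 N. Pads are 15 mm wide; open, the fingers measure 128 mm over their backs; the gripper's body (75 mm by 188 mm) begins 65 mm behind the grasp point.
Start: joints at [-1.206, 0.615, -0.013, 1.423, 0.008, 1.103, -0.04], TCP at [248.169, 600.728, 218.64] pointing down, gripper open.
Joint ranges: [-3.12, 3.12], [-0.3, 2.06], [-1.34, 1.32], [0.26, 2.42], [-1.36, 4.5], [0.01, 1.98], [-2.84, 2.84]. Speed limits (rad/s): [2.79, 2.79, 3.14, 3.14, 3.14, 3.14, 3.14].

INTERFACE

Orientations are given as a rotation vector (axis times angle).
In Python, from workcell import get_obs, get_image, close_job, find_in, regions_of, tip_of, grip_point_offset gives the robot as it stands. The module is installed in compiled form; this text tells all that it offers.
- The arm moves only by the shell command python3 -m pendant 'ROWS' [FORCE]. ROWS is JSON, a list that holds one entry, the list of rows, each a list of 7 numbers: the turn, a rotation vector about the tool's x, y, z in rad, then the shift along the tool's x, y, z in mm, then the opening, from 0 (shut) to 1 (fully open). In form: [[[rx, ry, rz, tx, ty, tz, gripper], ...]]. A call has 1 to 8 rows; each row shifts and turns the commanded pose from where the row before left it, along the tool's axes as they then stand; what a row does not reach is not made up. A row lasts 1/8 s, in which the tool goes at most 62.5 mm and 10.7 degrees, less where a joint would pass 70% of its speed; a pose out of reach is approached as far as the arm can. A call is refused whole if a number of a shift passes 62.5 or a number of a turn 0.188, either way. A call with a gripper value outside its range is refused whole. The fingers move at their own pace and stop on an object; FORCE is the grip in N (left out, the last holds). Time passes only in rows, so rows that do not move let the fingers close. It gives the time, the measured TCP pose, the force, the opening and the grip force at its end, in the units of the state.
- get_obs(): the state, without advancing time (a new reading comes with each control period).
- get_image(name): name is "scene" or "top" or "wrist"; returns a dict with "frame" (420x560x3 uint8, blue, green, red), "fx", "fy", "cx", "cy" (pixels), "view" (4x4, takes a point from world to camera coordinates); the wrist camera has in their place "tool_from_camera" (4x4, takes a point from camera to tool coordinates, whose origin is the TCP and whose axes are the flange's). Camera axes: x right, y up, looking along -z (the intrinsics and any distortion apply to the point x, -y, -z); pixel columns grow to the right and rows downward; lengths in mm; the calibration is good to about 2 mm. A picture is of the moment at which its call begins: read the wrist's pose just before it. There is no depth.
- close_job(): hands the job in; it is judged then, once.
Trained networks look in a picture, given as the dict that the camera call returned (one of the last four; its "shot" number tells which), for a name from the list of things; names that differ only in an ending like _2 or _b are one class to them, and where a whole thing is asked for, a point or a joint stands for the part that bears it (a point fixed in the world has none). Each returns a list of dicts, best first, with "confidence" (0 to 1); they miss things now and then, are a little off and sometimes report something else, mostly with a low value. They report only what shows in the picture. A call takes as long as a camera call. They do not tell look-alikes from the thing itself.
- find_in(picture, query): "rect" ([left, top, width, height] in pixels, round what is visible of it).
- regions_of(picture, query): "region" (420x560 bool, what is visible of it) and "rect" ([left, top, width, height] in pixels, round what is visible of it).
- tip_of(picture, query): "at" ([row, column] in pixels: a listed point, or the origin of a listed thing).
The state is a dict: "clock": time; "joint_pos": joint angles; "qd": joint speeds; "tau": joint torques, N m; "eef_pos": TCP position; "orientation": TCP orientation; "ft_force": force on the tool from outside, world axes, zero at the start; "torque": the same for the moment, N m; "gripper_width": finger opening in mm; "grasp_force": force on a finger pad.
Only numpy, scipy, OpenCV 4.12 (cv2) and the standard library are available. Lean on these libraries where they do the work, as an engineer would, in place of code of your own. Each camera call takes 0.05 s, during which the arm holds its last target. There are 200 camera calls.

## Working session

There is one attempt and no reset: what is moved stays moved. The work goes in short steps, Python scripts to look and compute and a shell command to move; the robot and the scene stay as the last step left them, time stands still between calls to the robot, and variables do not carry over. Pictures are saved under pics/ and viewed, at most 10 in all, crops included, and the job is handed in when it is done.

```bash
mkdir -p pics; cat > h.py <<'E'
import numpy as np, cv2
from workcell import *
from scipy.spatial.transform import Rotation as R
def ray(im,u,v,T=None):
    d=np.array([(u-im['cx'])/im['fx'],-(v-im['cy'])/im['fy'],-1.0])
    if 'view' in im: M=np.linalg.inv(np.array(im['view']))
    else: M=T@np.array(im['tool_from_camera'])
    return M[:3,3],M[:3,:3]@d
def at(im,u,v,z,T=None):
    o,d=ray(im,u,v,T); return o+d*(z-o[2])/d[2]
def tool():
    o=get_obs();T=np.eye(4);T[:3,:3]=R.from_rotvec(o['orientation']).as_matrix();T[:3,3]=o['eef_pos'];return T
E
python3 - <<'E'
from h import *
o=get_obs();print({k:np.round(o[k],3) for k in o}); print(np.round(R.from_rotvec(o['orientation']).as_matrix(),3), grip_point_offset)
a=get_image('top');b=get_image('scene')
print([k for k in a])
cv2.imwrite('pics/top.png',a['frame']);cv2.imwrite('pics/scene.png',b['frame'])
Z=dict(spoke0=78,lens=52,view=30,pointer_end=96,green_mark=40,lamp=0,carousel=12,jar_red=28,jar_blue=28,stage=0,reagent=0,dish=0,tube_rack=0,dropper=0,tip_box=0)
for n,z in Z.items():
  for nm,im in(('top',a),('scene',b)):
    for r in tip_of(im,n)[:5]:
        print(n,nm,np.round(r['at']),round(r['confidence'],2),np.round(at(im,r['at'][1],r['at'][0],z)))
E
```

```text
{'clock': np.float64(0.0), 'joint_pos': array([-1.206,  0.616, -0.013,  1.425,  0.008,  1.103, -0.04 ]), 'qd': array([ 0.001,  0.001, -0.   , -0.001, -0.001,  0.001,  0.   ]), 'tau': array([ 0.0000e+00, -4.5894e+01,  2.0900e-01, -1.6575e+01, -6.1000e-02,
        2.1000e-02,  0.0000e+00]), 'eef_pos': array([247.882, 600.022, 217.485]), 'orientation': array([-0.611, -3.081,  0.004]), 'ft_force': array([ 0.078, -0.433,  0.186]), 'torque': array([-0.008, -0.015,  0.011]), 'grasp_force': np.float64(0.0), 'gripper_width': np.float64(92.918)}
[[-0.924  0.382 -0.001]
 [ 0.382  0.924 -0.002]
 [-0.    -0.003 -1.   ]] 18.8
['frame', 'fx', 'fy', 'cx', 'cy', 'view', 'shot']
spoke0 top [174. 156.] 0.77 [611. 204.  78.]
spoke0 top [222. 181.] 0.74 [471. 124.  78.]
spoke0 top [151. 209.] 0.66 [684.  47.  78.]
spoke0 top [202. 230.] 0.62 [532. -18.  78.]
spoke0 scene [225. 323.] 0.9 [528. -22.  78.]
spoke0 scene [281. 399.] 0.66 [612. 203.  78.]
spoke0 scene [229. 393.] 0.65 [457. 137.  78.]
spoke0 scene [277. 319.] 0.65 [685.  43.  78.]
lens top [254. 257.] 0.5 [ 377. -100.   52.]
lens scene [285. 4
[... 1523 characters left out ...]
8 [799.  61.  -0.]
stage scene [265. 331.] 0.35 [573.  25.   0.]
reagent top [158. 320.] 0.79 [ 681. -295.    0.]
reagent scene [252. 201.] 0.72 [ 692. -289.    0.]
dish top [253. 257.] 0.95 [380. -99.   0.]
dish scene [209. 315.] 0.56 [ 398. -104.    0.]
tube_rack top [124. 207.] 0.63 [787.  65.   0.]
tube_rack top [208. 332.] 0.3 [ 522. -331.    0.]
tube_rack top [191. 194.] 0.15 [572. 100.   0.]
tube_rack scene [341. 303.] 0.82 [801.  64.   0.]
dropper top [251. 399.] 0.71 [ 390. -540.    0.]
dropper top [148. 270.] 0.41 [ 711. -136.    0.]
dropper scene [281. 242.] 0.74 [ 722. -144.    0.]
tip_box top [251. 401.] 0.89 [ 391. -549.    0.]
tip_box scene [166. 192.] 0.91 [ 397. -548.    0.]
```

```bash
python3 - <<'E'
import cv2
a=cv2.imread('pics/top.png');b=cv2.imread('pics/scene.png')
cv2.imwrite('pics/topc.png',cv2.resize(a[110:330,110:410],None,fx=2.66,fy=2.66,interpolation=cv2.INTER_CUBIC))
E
```

```text
(no output)
```

View pics/topc.png

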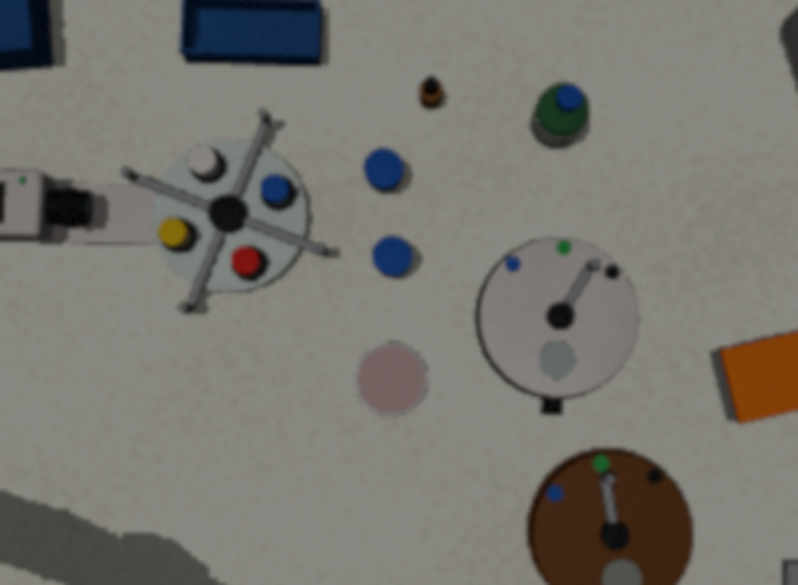

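View pics/scene.png

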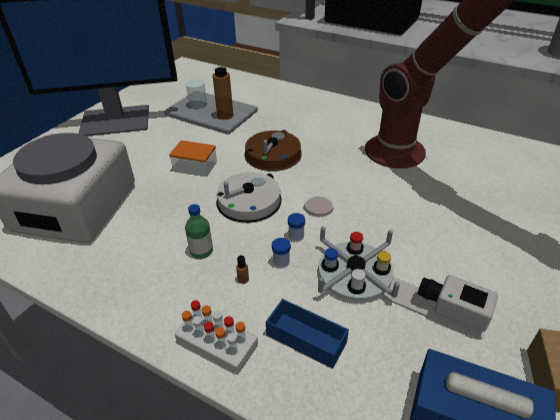

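The top crop shows the wheel hub at crop (229,213), with red at (247,262), yellow at (175,233), white at (207,162) and blue at (276,190). The camera is to the left at (20–90,205). The white lamp has its pivot at (560,316), its pointer end at (595,265) and the green dot at (564,247).

Candidates by crop pixel:
- **Lamp:** the white drum at (558,318) is the real one. The brown drum at (612,535) is the decoy.
- **Blue jar:** the one on the wheel at (276,190) is the smallest, so it is the real one. (385,170) and (392,256) are decoys.
- **Red jar:** (247,262) is the only one.

Next I'll refine the geometry numerically.

```bash
python3 - <<'E'
from h import *
w=get_image('wrist');print(np.round(w['tool_from_camera'],3),w['fx'],w['cx'],w['cy'])
c=lambda x,y:(110+x/2.66,110+y/2.66)
im=get_image('top')
for n,x,y,z in [('hub',229,213,50),('red',247,262,74),('yel',175,233,74),('white',205,162,74),('blue',276,190,74),('lensface',91,207,52),('cambody_tr',43,170,83),('cambody_br',43,238,83),('pivot',560,316,56),('pend',596,264,96),('green',564,247,40),('blk',612,271,40),('bl',512,263,40)]:
    print(n,np.round(at(im,*c(x,y),z)))
E
```

```text
[[ 0.00000e+00  9.53000e-01  3.03000e-01  8.44430e+01]
 [ 1.00000e+00 -0.00000e+00  0.00000e+00 -1.11200e+00]
 [ 1.00000e-03  3.03000e-01 -9.53000e-01 -1.67112e+02]
 [ 0.00000e+00  0.00000e+00  0.00000e+00  1.00000e+00]] 354.1528214752425 277.8127032361387 204.9665237043917
hub [570.  87.  50.]
red [511.  62.  74.]
yel [543. 143.  74.]
white [624. 111.  74.]
blue [593.  31.  74.]
lensface [575. 243.  52.]
cambody_tr [612. 289.  83.]
cambody_br [536. 286.  83.]
pivot [ 454. -290.   56.]
pend [ 510. -325.   96.]
green [ 534. -296.   40.]
blk [ 507. -352.   40.]
bl [ 516. -237.   40.]
```

```bash
python3 -m pendant '[[[0,0,0,-44,-39,0,0],[0,0,0,-44,-39,0,0],[0,0,0,-44,-39,0,0],[0,0,0,-44,-39,-15,0],[0,0,0,-44,-39,-15,0],[0,0,0,-44,-39,-15,0],[0,0,0,-44,-39,-15,0],[0,0,0,0,0,0,0]]]'
```

```text
clock: 2.7
eef_pos: [432.0, 225.5, 280.3]
orientation: [0.628, 3.074, -0.0]
ft_force: [-0.8, 1.2, -0.5]
gripper_width: 17.8
grasp_force: 0.0
```

```bash
python3 - <<'E'
from h import *
T=tool();w=get_image('wrist');cv2.imwrite('pics/w1.png',w['frame'])
for n,z in dict(spoke0=78,lens=52,carousel=12,jar_red=28,jar_yellow=28,jar_white=28,jar_blue=28).items():
    for r in tip_of(w,n)[:5]:
        print(n,np.round(r['at']),round(r['confidence'],2),np.round(at(w,r['at'][1],r['at'][0],z,T)))
E
```

```text
spoke0 [235. 215.] 0.97 [467. 132.  78.]
lens [268. 337.] 0.86 [575. 243.  52.]
carousel [296. 225.] 0.65 [576.  81.  12.]
jar_white [324. 257.] 0.61 [626. 111.  28.]
jar_blue [307.  96.] 0.59 [515. -81.  28.]
```

View pics/w1.png

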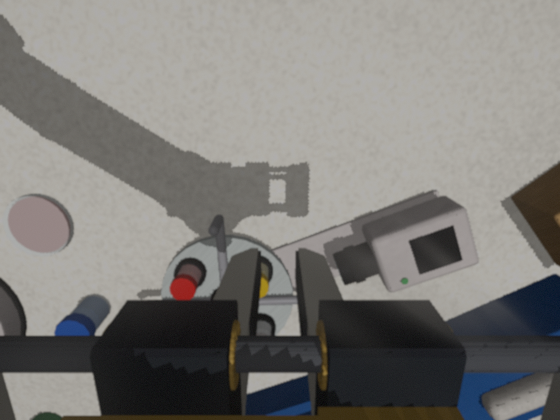

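```bash
python3 -m pendant '[[[0,0,0,-43,-37,0,0],[0,0,0,-43,-37,0,0],[0,0,0,-43,-37,0,0],[0,0,0,-43,-37,0,0],[0,0,0,-43,-37,0,0],[0,0,-0.15,0,0,30,0],[0,0,-0.15,0,0,40,0],[0,0,0,0,0,0,0]]]'; python3 - <<'E'
from h import *
T=tool();print(T.round(3));w=get_image('wrist')
t=get_image('top')
for im,TT in((w,T),(t,None)):
  for n,z in dict(spoke0=78,pointer_end=96,green_mark=40,lamp=40,jar_red=28).items():
    for r in tip_of(im,n)[:5]:
        print(n,np.round(r['at']),round(r['confidence'],2),np.round(at(im,r['at'][1],r['at'][0],z,TT)))
cv2.imwrite('pics/w2.png',np.hstack([w['frame'],t['frame'][120:260,130:270].repeat(3,0).repeat(3,1)])[:,:980][:, :] if 0 else w['frame'])
E
```

```text
clock: 4.1
eef_pos: [554.4, -21.6, 205.8]
orientation: [-0.145, -3.131, -0.0]
ft_force: [1.1, -0.5, -0.5]
gripper_width: 0.8
grasp_force: 0.0
[[-9.96000e-01  9.20000e-02 -8.00000e-03  5.54435e+02]
 [ 9.20000e-02  9.96000e-01  1.00000e-03 -2.15900e+01]
 [ 8.00000e-03 -0.00000e+00 -1.00000e+00  2.05824e+02]
 [ 0.00000e+00  0.00000e+00  0.00000e+00  1.00000e+00]]
spoke0 [171. 278.] 0.92 [532. -21.  78.]
spoke0 [ 67. 467.] 0.85 [464. 134.  78.]
spoke0 [242. 530.] 0.6 [618. 200.  78.]
lamp [109.   6.] 0.94 [ 460. -262.   40.]
lamp [ 67. 466.] 0.34 [463. 152.  40.]
jar_red [138. 365.] 0.66 [518.  65.  28.]
jar_red [190. 386.] 0.49 [571.  85.  28.]
jar_red [308.  66.] 0.18 [ 675. -273.   28.]
spoke0 [173. 157.] 0.95 [615. 200.  78.]
spoke0 [224. 179.] 0.7 [465. 130.  78.]
spoke0 [251. 256.] 0.52 [386. -96.  78.]
spoke0 [183. 179.] 0.29 [586. 134.  78.]
pointer_end [210. 336.] 0.75 [ 507. -330.   96.]
pointer_end [293. 338.] 0.54 [ 268. -335.   96.]
green_mark [282. 337.] 0.66 [ 294. -341.   40.]
green_mark [204. 322.] 0.56 [ 531. -298.   40.]
green_mark [251. 398.] 0.23 [ 389. -529.   40.]
lamp [228. 314.] 0.97 [ 459. -272.   40.]
lamp [308. 338.] 0.7 [ 217. -343.   40.]
lamp [200. 175.] 0.57 [538. 151.  40.]
lamp [222. 183.] 0.34 [474. 127.  40.]
lamp [146. 271.] 0.3 [ 708. -139.   40.]
```

View pics/w2.png

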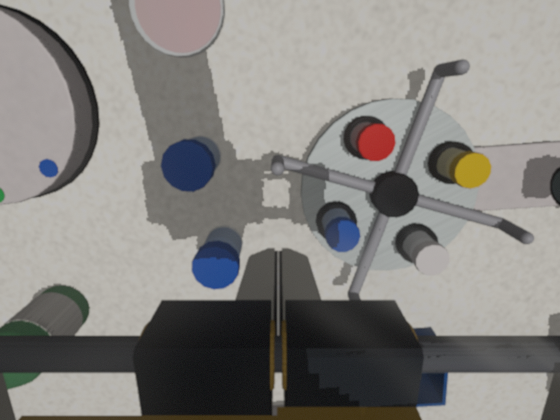

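Wrist view: the spoke pin to push is at (278,165), the hub at (395,193), red at (375,142) and the lens at (553,186). The pin lies at 249.6° around an axis at about (573,89). Red is at about 204° and needs to turn about 114° clockwise. I'll descend behind the pin.

```bash
python3 -m pendant '[[[0,0,0,-6.5,-6.5,50,0],[0,0,0,0,0,50,0],[0,0,0,0,0,53,0],[0,0,0,0,0,0,0],[0,0,0.05,5.9,0.15,0,0],[0,0,0.05,5.9,0.15,0,0],[0,0,0.05,5.9,0.15,0,0],[0,0,0.05,5.9,0.15,0,0]]]'
```

```text
clock: 5.7
eef_pos: [540.4, -24.9, 57.0]
orientation: [0.461, 3.104, 0.0]
ft_force: [0.1, 0.5, 1.2]
gripper_width: 0.4
grasp_force: 0.6
```

```bash
python3 -m pendant '[[[0,0,0.08,9.4,0.4,0,0],[0,0,0.1,11.8,0.6,0,0],[0,0,0.1,11.8,0.6,0,0],[0,0,0.1,11.8,0.6,0,0],[0,0,0.1,11.8,0.6,0,0],[0,0,0.1,11.8,0.6,0,0],[0,0,0.1,11.8,0.6,0,0],[0,0,0.08,9.4,0.4,0,0]]]'; python3 - <<'E'
from h import *
T=tool();print(T.round(3)); d=T[:2,3]-[573,89];print(np.hypot(*d),np.degrees(np.arctan2(*d[::-1])))
t=get_image('scene');w=get_image('wrist');cv2.imwrite('pics/a3.png',w['frame'])
for im,TT in((w,T),(t,None)):
  for n,z in dict(spoke0=78,jar_red=28).items():
    for r in tip_of(im,n)[:5]:
        print(n,np.round(r['at']),round(r['confidence'],2),np.round(at(im,r['at'][1],r['at'][0],z,TT)))
E
```

```text
clock: 6.7
eef_pos: [470.6, 29.7, 56.1]
orientation: [1.583, 2.713, 0.0]
ft_force: [0.7, -2.1, 0.0]
gripper_width: 0.5
grasp_force: 0.6
[[-4.92000e-01  8.71000e-01  1.00000e-03  4.70629e+02]
 [ 8.71000e-01  4.92000e-01 -0.00000e+00  2.97190e+01]
 [-1.00000e-03  0.00000e+00 -1.00000e+00  5.61310e+01]
 [ 0.00000e+00  0.00000e+00  0.00000e+00  1.00000e+00]]
118.29649830360982 -149.92592255232415
spoke0 [256. 286.] 0.72 [466.  43.  78.]
jar_red [159. 428.] 0.59 [519. 113.  28.]
spoke0 [250. 305.] 0.87 [626. -22.  78.]
spoke0 [218. 358.] 0.79 [462.  45.  78.]
spoke0 [255. 410.] 0.77 [523. 200.  78.]
spoke0 [292. 360.] 0.71 [681. 140.  78.]
jar_red [254. 373.] 0.52 [515. 112.  28.]
```

```bash
python3 -m pendant '[[[0,0,0.12,14.1,0.85,0,0],[0,0,0.12,14.1,0.85,0,0],[0,0,0.12,14.1,0.85,0,0],[0,0,0.12,14.1,0.85,0,0],[0,0,0.12,14.1,0.85,0,0],[0,0,0.12,14.1,0.85,0,0],[0,0,0.12,14.1,0.85,0,0],[0,0,0.1,11.8,0.6,0,0]]]';  python3 - <<'E'
from h import *
T=tool();d=T[:2,3]-[573,89];print(get_obs()['joint_pos'].round(2),np.hypot(*d),np.degrees(np.arctan2(*d[::-1])))
t=get_image('scene');w=get_image('wrist');p=get_image('top')
cv2.imwrite('pics/a4.png',np.hstack([w['frame'][:,:400],cv2.resize(t['frame'][190:330,290:430],(400,400))[:400].repeat(1,0) if 0 else cv2.resize(t['frame'][190:330,290:423],(400,420))]))
for im,TT in((w,T),(t,None),(p,None)):
  for n,z in dict(spoke0=78,jar_red=28,jar_blue=28,jar_white=28,jar_yellow=28,lens=52).items():
    for r in tip_of(im,n)[:4]:
        X=at(im,r['at'][1],r['at'][0],z,TT);print(n,np.round(r['at']),round(r['confidence'],2),np.round(X),np.degrees(np.arctan2(X[1]-89,X[0]-573)).round(1))
E
```

```text
clock: 8.0
eef_pos: [465.2, 136.2, 55.5]
orientation: [-2.639, -1.703, 0.002]
ft_force: [-1.8, -0.7, -0.1]
gripper_width: 0.5
grasp_force: 0.7
[-0.72  0.69  0.61  2.07 -0.71  0.6  -0.04] 117.69454747700364 156.3421287993048
spoke0 [257. 279.] 0.61 [471. 148.  78.] 149.9
jar_red [161. 423.] 0.65 [559. 146.  28.] 104.2
jar_red [313. 518.] 0.43 [585.  27.  28.] -79.5
jar_blue [296. 388.] 0.55 [513.  73.  28.] -165.1
jar_white [314. 518.] 0.68 [584.  26.  28.] -80.2
spoke0 [224. 328.] 0.95 [517. -13.  78.] -118.8
spoke0 [273. 318.] 0.94 [675.  36.  78.] -27.5
spoke0 [285. 392.] 0.83 [630. 192.  78.] 61.0
spoke0 [285. 352.] 0.59 [670. 116.  78.] 15.6
jar_red [272. 378.] 0.69 [562. 143.  28.] 101.8
jar_red [251. 361.] 0.23 [518.  81.  28.] -171.9
jar_blue [261. 281.] 0.84 [642. -79.  28.] -67.5
jar_blue [250. 358.] 0.79 [519.  73.  28.] -163.8
jar_blue [238. 293.] 0.59 [557. -90.  28.] -95.0
jar_blue [252. 206.] 0.32 [ 708. -259.   28.] -68.8
jar_yellow [287. 352.] 0.52 [636. 105.  28.] 14.3
lens [283. 422.] 0.58 [570. 246.  52.] 91.1
spoke0 [208. 226.] 0.97 [512.  -6.  78.] -122.8
spoke0 [157. 214.] 0.73 [665.  32.  78.] -31.8
spoke0 [166. 161.] 0.71 [638. 187.  78.] 56.4
spoke0 [220. 170.] 0.68 [475. 157.  78.] 145.3
jar_blue [208. 257.] 0.72 [517. -99.  28.] -106.6
jar_blue [177. 256.] 0.67 [616. -93.  28.] -76.7
jar_blue [210. 199.] 0.4 [512.  79.  28.] -170.4
jar_white [185. 214.] 0.57 [590.  36.  28.] -72.4
jar_yellow [174. 187.] 0.56 [622. 120.  28.] 32.2
lens [156. 322.] 0.69 [ 677. -294.   52.] -74.9
lens [192. 146.] 0.68 [561. 237.  52.] 94.5
lens [192. 193.] 0.54 [565.  97.  52.] 138.2
```

View pics/a4.png

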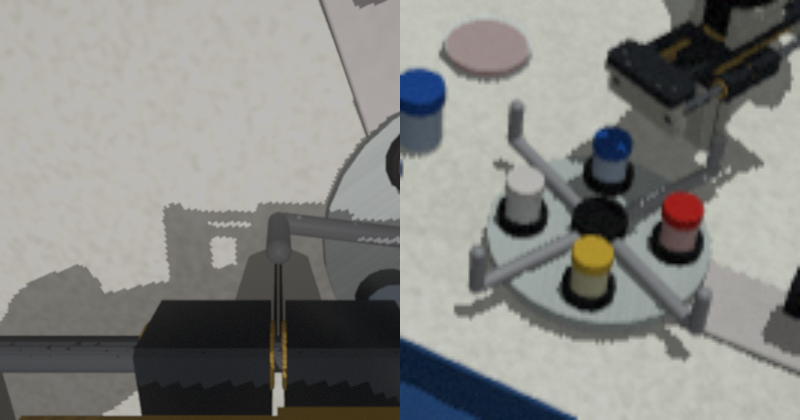

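The pin is at about 150° and red at about 104°, all jars upright. About 0.25 rad remains. I'll push that slowly, back off tangentially and rise.

```bash
python3 -m pendant '[[[0,0,0.08,9.4,0.4,0,0],[0,0,0.07,8.2,0.3,0,0],[0,0,0.06,7.1,0.2,0,0],[0,0,0.045,5.3,0.1,0,0],[0,0,0,0,0,0,0],[0,0,0,-20,0,0,0],[0,0,0,-15,0,-40,0],[0,0,0,0,0,-60,0]]]';  python3 -m pendant '[[[0,0,0,-40,-20,-60,0],[0,0,0,-50,-20,-40,0],[0,0,0,0,0,0,0]]]'; python3 - <<'E'
from h import *
T=tool();print(T.round(3),get_obs()['joint_pos'].round(2))
t=get_image('scene');w=get_image('wrist');p=get_image('top')
cv2.imwrite('pics/a5.png',np.hstack([cv2.resize(w['frame'],(400,300)),cv2.resize(p['frame'][140:245,130:270],(400,300))]))
for im,TT in((w,T),(t,None),(p,None)):
  for n,z in dict(spoke0=78,jar_red=28,jar_blue=28,jar_white=28,jar_yellow=28,lens=52).items():
    for r in tip_of(im,n)[:4]:
        X=at(im,r['at'][1],r['at'][0],z,TT)
        if r['confidence']>.4: print(n,np.round(r['at']),round(r['confidence'],2),np.round(X),np.degrees(np.arctan2(X[1]-89,X[0]-573)).round(1))
E
```

```text
clock: 10.05
eef_pos: [457.3, 133.3, 155.6]
orientation: [-2.833, -1.356, 0.008]
ft_force: [0.7, 1.0, -0.3]
gripper_width: 0.8
grasp_force: 0.0
clock: 10.42
eef_pos: [380.4, 93.1, 244.9]
orientation: [-2.829, -1.355, -0.007]
ft_force: [0.9, 0.0, 0.0]
gripper_width: 0.6
grasp_force: 0.0
[[ 6.27000e-01  7.79000e-01  2.00000e-03  3.80405e+02]
 [ 7.79000e-01 -6.27000e-01  6.00000e-03  9.31120e+01]
 [ 6.00000e-03 -2.00000e-03 -1.00000e+00  2.44858e+02]
 [ 0.00000e+00  0.00000e+00  0.00000e+00  1.00000e+00]] [-1.12  0.3   1.08  2.08 -0.34  0.94 -0.53]
spoke0 [186. 424.] 0.77 [490.   2.  78.] -133.7
spoke0 [ 34. 319.] 0.55 [492. 174.  78.] 133.8
jar_red [  6. 398.] 0.82 [574. 149.  28.] 88.7
jar_blue [218. 467.] 0.79 [517. -84.  28.] -107.9
jar_blue [161. 537.] 0.74 [610. -74.  28.] -77.1
jar_blue [ 99. 378.] 0.73 [511.  89.  28.] 179.8
jar_white [111. 458.] 0.93 [570.  27.  28.] -92.9
jar_yellow [ 17. 484.] 0.86 [635.  88.  28.] -0.6
lens [ 63. 422.] 0.64 [557.  94.  52.] 161.9
spoke0 [264. 310.] 0.95 [660.   9.  78.] -42.7
spoke0 [241. 404.] 0.67 [485. 174.  78.] 135.8
spoke0 [218. 339.] 
[... 390 characters left out ...]
 0.53 [570.  30.  28.] -93.2
jar_yellow [284. 346.] 0.5 [633.  89.  28.] -0.1
lens [282. 418.] 0.97 [571. 237.  52.] 90.8
spoke0 [215. 223.] 0.96 [492.   3.  78.] -133.1
spoke0 [163. 221.] 0.93 [648.  11.  78.] -45.9
spoke0 [216. 164.] 0.91 [487. 175.  78.] 135.0
spoke0 [190. 140.] 0.41 [566. 247.  78.] 92.5
jar_red [189. 177.] 0.64 [576. 149.  28.] 87.5
jar_red [217. 165.] 0.61 [488. 182.  28.] 132.5
jar_blue [204. 256.] 0.74 [531. -96.  28.] -102.8
jar_blue [187. 175.] 0.67 [582. 155.  28.] 82.6
jar_blue [179. 254.] 0.61 [609. -88.  28.] -78.6
jar_white [189. 143.] 0.75 [575. 251.  28.] 89.1
jar_white [193. 213.] 0.59 [565.  38.  28.] -99.2
jar_yellow [173. 192.] 0.44 [626. 103.  28.] 15.0
```

View pics/a5.png

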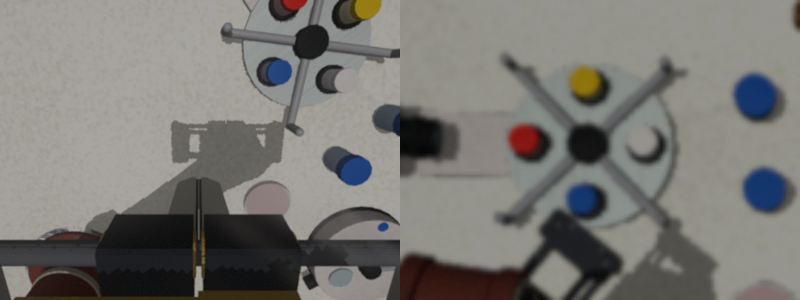

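Both views agree: red is squarely before the lens at about (574,149), all four jars are upright and the arm is clear. Next is the lamp: pivot (454,-290), green at -4.3°, pointer at -32°, so it needs about +0.48 rad.

```bash
python3 -m pendant '[[[0,0,0,-22,50,0,0],[0,0,0,-22,50,0,0],[0,0,0,-22,50,0,0],[0,0,0,-22,50,0,0],[0,0,0,-37,32,0,0],[0,0,0,-37,32,0,0],[0,0,0,0,0,0,0],[0,0,0,0,0,0,0]]]'; python3 - <<'E'
from h import *
T=tool();print(T.round(3),get_obs()['joint_pos'].round(2))
w=get_image('wrist');cv2.imwrite('pics/a6.png',w['frame'])
for n,z in dict(pointer_end=96,green_mark=40,lamp=0).items():
    for r in tip_of(w,n)[:4]:
        X=at(w,r['at'][1],r['at'][0],z,T);print(n,np.round(r['at']),round(r['confidence'],2),np.round(X))
E
```

```text
clock: 12.48
eef_pos: [486.5, -196.4, 242.7]
orientation: [-2.831, -1.359, -0.0]
ft_force: [-0.5, 0.3, 0.2]
gripper_width: 0.3
grasp_force: 0.0
[[ 6.25000e-01  7.80000e-01 -1.00000e-03  4.86491e+02]
 [ 7.80000e-01 -6.25000e-01  1.00000e-03 -1.96362e+02]
 [ 1.00000e-03 -1.00000e-03 -1.00000e+00  2.42682e+02]
 [ 0.00000e+00  0.00000e+00  0.00000e+00  1.00000e+00]] [-0.24  0.52  0.91  1.77 -0.47  1.08  0.16]
pointer_end [276. 380.] 0.92 [ 510. -330.   96.]
green_mark [219. 368.] 0.59 [ 534. -298.   40.]
lamp [243. 312.] 0.61 [ 460. -299.    0.]
```

View pics/a6.png

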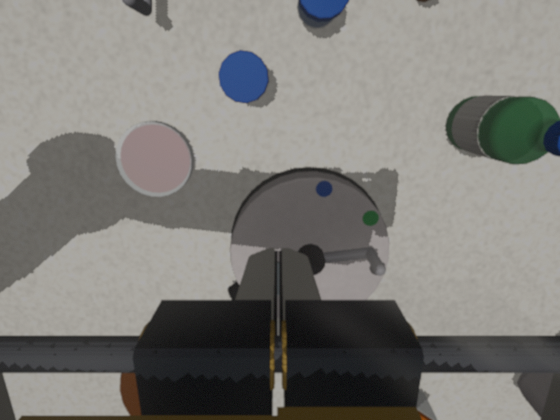

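The pointer pin is at (378,268), green at (370,218) and the pivot at (312,259). The measurements agree: pointer about -0.5 rad. I'll come down on its clockwise side.

```bash
python3 -m pendant '[[[0,0,0,-39,32,0,0],[0,0,0,-39,32,0,0],[0,0,0,-39,32,0,0],[0,0,0.17,0,0,0,0],[0,0,0.175,0,0,40,0],[0,0,0,0,0,50,0],[0,0,0,0,0,20,0],[0,0,0,0,0,0,0]]]'; python3 - <<'E'
from h import *
T=tool();d=T[:2,3]-[454.5,-291];print(T.round(3),np.hypot(*d),np.degrees(np.arctan2(*d[::-1])),get_obs()['joint_pos'].round(2))
E
```

```text
clock: 13.68
eef_pos: [488.3, -347.6, 132.3]
orientation: [-3.022, -0.854, 0.002]
ft_force: [-0.0, -0.5, -0.1]
gripper_width: 0.5
grasp_force: 0.0
[[ 8.52000e-01  5.24000e-01 -2.00000e-03  4.88252e+02]
 [ 5.24000e-01 -8.52000e-01  1.00000e-03 -3.47568e+02]
 [-1.00000e-03 -2.00000e-03 -1.00000e+00  1.32329e+02]
 [ 0.00000e+00  0.00000e+00  0.00000e+00  1.00000e+00]] 65.87262972232219 -59.176927323566524 [ 0.1   0.78  0.86  1.69 -0.68  1.    0.18]
```

```bash
python3 -m pendant '[[[0,0,0,0,0,40,0],[0,0,0,0,0,22,0],[0,0,-0.1,6.6,-0.33,0,0],[0,0,-0.1,6.6,-0.33,0,0],[0,0,-0.1,6.6,-0.33,0,0],[0,0,-0.1,6.6,-0.33,0,0],[0,0,-0.1,6.6,-0.33,0,0],[0,0,-0.1,6.6,-0.33,0,0]]]'; python3 - <<'E'
from h import *
T=tool();d=T[:2,3]-[454.5,-291];print(np.hypot(*d),np.degrees(np.arctan2(*d[::-1])))
w=get_image('wrist');p=get_image('top');s=get_image('scene')
cv2.imwrite('pics/a7.png',np.hstack([cv2.resize(w['frame'],(400,300)),cv2.resize(s['frame'][150:240,190:310],(400,300))]))
for im,TT in((w,T),(p,None),(s,None)):
  for n,z in dict(pointer_end=96,green_mark=40).items():
    for r in tip_of(im,n)[:3]:
        X=at(im,r['at'][1],r['at'][0],z,TT);print(n,np.round(r['at']),round(r['confidence'],2),np.round(X),np.degrees(np.arctan2(X[1]+291,X[0]-454.5)).round(1))
E
```

```text
clock: 14.68
eef_pos: [515.5, -321.5, 74.0]
orientation: [2.628, 1.709, 0.001]
ft_force: [0.8, -1.7, -0.4]
gripper_width: 0.8
grasp_force: 0.4
68.2177237126281 -26.513257312268824
pointer_end [258. 276.] 0.8 [ 520. -310.   96.] -15.9
green_mark [188. 292.] 0.88 [ 536. -297.   40.] -4.4
pointer_end [288. 337.] 0.62 [ 280. -333.   96.] -166.5
pointer_end [218. 220.] 0.52 [483.   9.  96.] 84.5
pointer_end [194. 216.] 0.45 [553.  23.  96.] 72.5
green_mark [283. 335.] 0.57 [ 292. -333.   40.] -165.5
pointer_end [139. 270.] 0.73 [ 269. -328.   96.] -168.7
green_mark [205. 231.] 0.98 [ 536. -298.   40.] -5.1
green_mark [156. 263.] 0.78 [ 284. -344.   40.] -162.8
green_mark [187. 230.] 0.25 [ 469. -347.   40.] -75.5
```

View pics/a7.png

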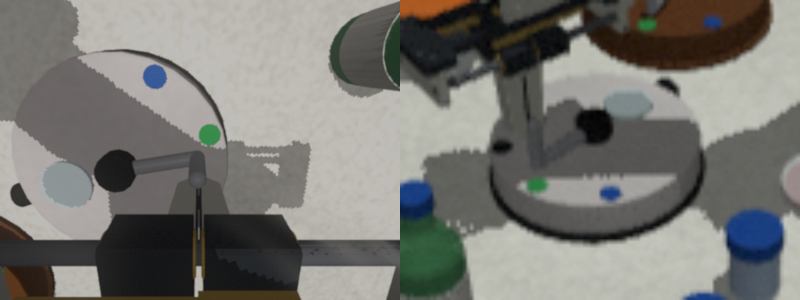

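The pin is at about -15.5° with the finger in contact, so about 11° remain.

```bash
python3 -m pendant '[[[0,0,-0.07,4.6,-0.2,0,0],[0,0,-0.06,4,-0.15,0,0],[0,0,-0.05,3.3,-0.1,0,0],[0,0,0,0,0,0,0],[0,0,0,-20,0,0,0],[0,0,0,-10,0,-30,0],[0,0,0,0,0,-60,0],[0,0,0,-40,0,-50,0]]]'; python3 -m pendant '[[[0,0,0,-20,0,-40,0],[0,0,0,0,0,0,0]]]'; python3 - <<'E'
from h import *
T=tool()
w=get_image('wrist');p=get_image('top');s=get_image('scene')
cv2.imwrite('pics/a8.png',np.hstack([cv2.resize(w['frame'],(400,300)),cv2.resize(s['frame'][150:300,220:420],(400,300))]))
for im,TT in((w,T),(p,None),(s,None)):
  for n,z in dict(pointer_end=96,green_mark=40,jar_red=28,lens=52).items():
    for r in tip_of(im,n)[:3]:
        X=at(im,r['at'][1],r['at'][0],z,TT);print(n,np.round(r['at']),round(r['confidence'],2),np.round(X),np.degrees(np.arctan2(X[1]+291,X[0]-454.5)).round(1))
E
```

```text
clock: 16.12
eef_pos: [502.4, -373.7, 211.3]
orientation: [-2.468, -1.943, -0.002]
ft_force: [0.1, -1.6, 0.4]
gripper_width: 0.4
grasp_force: 0.0
clock: 16.38
eef_pos: [494.5, -400.1, 254.0]
orientation: [2.472, 1.925, -0.002]
ft_force: [-0.3, -0.4, -0.5]
gripper_width: 0.4
grasp_force: 0.0
pointer_end [182.  35.] 0.84 [ 275. -342.   96.] -164.0
pointer_end [ 63. 279.] 0.57 [ 523. -298.   96.] -5.6
green_mark [163.  81.] 0.95 [ 291. -339.   40.] -163.5
green_mark [ 63. 292.] 0.94 [ 536. -297.   40.] -4.3
pointer_end [294. 338.] 0.66 [ 265. -335.   96.] -166.8
pointer_end [203. 320.] 0.39 [ 527. -282.   96.] 7.0
green_mark [283. 334.] 0.97 [ 292. -331.   40.] -166.1
green_mark [202. 321.] 0.6 [ 537. -293.   40.] -1.4
jar_red [187. 174.] 0.44 [581. 158.  28.] 74.3
pointer_end [187. 233.] 0.55 [ 522. -295.   96.] -3.3
pointer_end [139. 265.] 0.47 [ 273. -341.   96.] -164.5
green_mark [157. 264.] 0.95 [ 290. -337.   40.] -164.4
green_mark [207. 230.] 0.63 [ 545. -295.   40.] -2.4
jar_red [279. 378.] 0.52 [584. 151.  28.] 73.7
lens [284. 419.] 0.91 [574. 242.  52.] 77.4
```

View pics/a8.png

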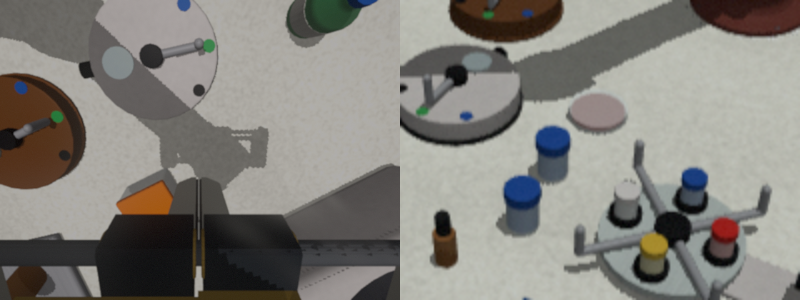

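The pointer lies on the green dot (-5.6° and -3.3° against -4.3°). The jars are upright, red still faces the lens and the arm is clear, so I'll hand in.

```bash
python3 -c "
from workcell import close_job
print(close_job())"
```

```text
the job is handed in; nothing more can be done
None
```

The job is handed in. In the last pictures the red-capped jar faces the lens, the pointer is on the green mark to within about 2°, all four jars are upright and the arm is clear; the hand-in returned no verdict.

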